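# Check the pushchair's two brake levers

### The job

Check both brake levers on the pushchair handlebar clamped on the tiled shelf: with the outside of the fingers press the lime lever in from its outer side until it meets its stop, short of the bar, keep it there for a good second, and let it spring all the way back out; then do the same with the orange lever and finish clear of it. Nothing is gripped: keep the fingers out from between lever and bar and off the bar itself, do not force a lever past its stop, and leave everything else on the shelf where it lies.

Things in the scene. Friction and masses are not known exactly. Their poses are not given: they have to be found in the camera images.
- stand: fixed bench stand holding a pushchair handlebar: wooden base 100 x 540 x 12 mm with two blue posts 235 mm either side of the middle, topping out at 156 mm. Origin under the middle of the base on the shelf; y runs along the bar, -x is the lever side (roughly towards the robot), z up. The levers swing level, and pressing them in moves them to +x of this frame.
- bar_mid (a point): middle of the handlebar tube's axis, 130 mm above the shelf, straight above the stand's origin, axes as the stand's. The tube is fixed, 25 mm in diameter, 580 mm long along y, with two black grips of 32 mm diameter from 95 to 210 mm either side of the middle
- lime_lever (a joint): angle of the lime brake lever about its upright hinge pin: 0 = fully out (rest, held there by a return spring), grows as the lever is pressed towards the bar, hits a hard stop at 0.36 rad, where its inner face is still about 30 mm from the black grip. The spring needs about 2 N at the press point to start and about 4.5 N at the stop; let go, the lever springs back to 0.
- lime_press (a point): press point on the outer face of the lime lever (the face turned away from the bar), 90 mm from its hinge pin, at the lever's mid height (130 mm above the shelf), moving with the lever; pressing carries it about 32 mm, roughly square to the bar. Axes: x along the lever from hinge to tip, z up, y square to the lever; the outward side, away from the bar, is +y. The lever is a level blade 120 mm from hinge pin to the middle of its 20 mm round end, 10 mm thick, 18 mm tall.
- lime_hinge (a point): the lime lever's hinge pin at the lever's mid height; the lime lever is the one on the stand's +y side (the robot's left), its pin 50 mm from the bar's axis and 60 mm to that side of the bar's middle; a 3 mm black rubber strip lines the lever's bar-facing side, and no finger may be behind the lever touching it. Axes as the press point's
- orange_lever (a joint): angle of the orange brake lever about its upright hinge pin: 0 = fully out (rest, held there by a return spring), grows as the lever is pressed towards the bar, hits a hard stop at 0.36 rad, where its inner face is still about 30 mm from the black grip. The spring needs about 2 N at the press point to start and about 4.5 N at the stop; let go, the lever springs back to 0.
- orange_press (a point): press point on the outer face of the orange lever (the face turned away from the bar), 90 mm from its hinge pin, at the lever's mid height (130 mm above the shelf), moving with the lever; pressing carries it about 32 mm, roughly square to the bar. Axes: x along the lever from hinge to tip, z up, y square to the lever; the outward side, away from the bar, is -y. The lever is a level blade 120 mm from hinge pin to the middle of its 20 mm round end, 10 mm thick, 18 mm tall.
- orange_hinge (a point): the orange lever's hinge pin at the lever's mid height; the orange lever is the one on the stand's -y side (the robot's right), its pin 50 mm from the bar's axis and 60 mm to that side of the bar's middle; a 3 mm black rubber strip lines the lever's bar-facing side, and no finger may be behind the lever touching it. Axes as the press point's
- bowl: white plastic bowl, 130 mm across, 50 mm high; origin under its centre
- mug: blue ceramic mug, 80 mm across, 90 mm high, handle to its own +y; origin under its centre
- bottle: glass feeding bottle, 58 mm across, 160 mm high, white cap; origin under its centre
- rattle: wooden clutch rattle lying flat, 94 mm long (its x), two 40 mm square rounded ends, red ring in the middle; origin underneath its middle
- teether: lime and yellow silicone teething key ring lying flat, 66 mm ring with three keys reaching 93 mm to its +x, 10 mm high; origin under the ring's centre
- driver: screwdriver lying on the shelf along its own x, handle to -x; origin under its middle

How it is judged:
By the outcome, as a careful person would: the job done as asked, in the order asked, and still so for the second after the job is handed in, with the robot touching nothing.
It also fails if it takes over 61 s, if anything falls off the work surface, if the arm or the gripper's body presses on something with over 40 N, if the wrist force passes 120 N, or if a joint passes its speed limit or range.

### The arm

A 6-joint arm with a two-finger parallel gripper is mounted at the origin on the work surface. World frame = base frame: x ahead of the robot, y to its left, z up, the work surface at z = 0. Lengths are in mm, angles in degrees, forces in N, time in s.
With the tool pointing down it reaches from about 350 to 850 mm from the base axis. Payload 8.1 kg.
Tool frame: the origin (TCP) lies at the very end of the fingers, on their centre line; the grasp point (between the pads) lies 19 mm behind it (r.grip_depth is the distance from the TCP to the grasp point, in mm); y points along the fingers, z is the direction in which the jaws open and shut, and the axes are right-handed (so a half turn about y gives the same grasp; the last joint's range is limited). The gripper opens to 85 mm and grips with 20 to 120 N. Pads are 22 mm wide; open, the fingers measure 114 mm over their backs; the gripper's body (76 mm by 85 mm) begins 54 mm behind the grasp point. The pads swing forward as they close: fully open they stand 13 mm farther back than shut.
Start: joints at [-4.893, 7.471, 85.268, -0, 87.261, -4.893], TCP at [600.004, 0.022, 231.292] pointing down, gripper open.
Joint ranges: [-169.43, 169.43], [-51.17, 129.36], [1.28, 143.12], [-76.62, 256.62], [0, 156.53], [-152.29, 152.29]. Speed limits (degrees/s): [136.94, 136.94, 159.86, 180, 180, 180].

### API

Orientations are given as [roll, pitch, yaw] about the fixed x, y, z axes, in that order (R = Rz(yaw) Ry(pitch) Rx(roll)).
In Python, from bench import readout, eyes, r gives the robot as it stands. The module is installed in compiled form; this text tells all that it offers.
- The arm moves only by the tool move_arm, never from a script. Its argument "motion" is text: rows parted by semicolons, each of 6 numbers parted by spaces: the shift along the world's x, y, z in cm, then the turn, a rotation vector about the world's x, y, z in degrees. A call has 1 to 10 rows; each row is the pose to reach, as a shift and turn from the pose commanded when the call began; what a row does not reach only later rows make up. A row lasts 1/12 s, in which the tool goes at most 41.7 mm and 7.16 degrees, less where a joint would pass 70% of its speed; a pose out of reach is approached as far as the arm can. A call with a gripper value outside its range is refused whole. "fingers" is the finger opening in cm, from 0 to 8.54, set as the call begins (left out, the last holds). The fingers move at their own pace and stop on an object; "squeeze" is the grip in N (left out, the last holds). Time passes only in rows, so rows that repeat a pose let the fingers close. It gives the time, the measured TCP pose, the force and the opening at its end, in the units of the state.
- readout.sense(): the state, without advancing time (a new reading comes with each control period).
- eyes.snapshot(name): name is "scene" or "side" or "wrist"; returns a dict with "image" (400x640x3 uint8, blue, green, red), "fx", "fy", "cx", "cy" (pixels), "world_to_cam" (4x4, takes a point from world to camera coordinates). Camera axes: x right, y down, z forward; pixel columns grow to the right and rows downward; lengths in mm; the calibration is good to about 2 mm. A picture is of the moment at which its call begins. There is no depth.
- r.hand_in(): hands the job in, once; it reports no verdict.
The state is a dict: "time": time; "joint_pos": joint angles; "qd": joint speeds; "joint_efforts": joint torques, N m; "tool_pos": TCP position; "tcp_rot": TCP orientation; "ft_force": force on the tool from outside, world axes, zero at the start; "wrist_torque": the same for the moment, N m; "finger_gap": finger opening in mm.
Only numpy, scipy, OpenCV 4.12 (cv2) and the standard library are available. Lean on these libraries where they do the work, as an engineer would, in place of code of your own. Each camera call takes 0.05 s, during which the arm holds its last target. There are 200 camera calls.

## Working session

There is one attempt and no reset: what is moved stays moved. The work goes in short steps, Python scripts to look and compute and a tool call to move; the robot and the scene stay as the last step left them, time stands still between calls to the robot, and variables do not carry over. Pictures are saved under pics/ and viewed, about 8 in all and at most 12, crops included, and the job is handed in when it is done.

Besides the shell and the picture viewer there is one more tool, called after "Request:" by a JSON object that holds its "name" and its "arguments". move_arm: Moves the arm, as the interface text tells. Its arguments: {"type":"object","properties":{"motion":{"type":"string"},"fingers":{"type":"number"},"squeeze":{"type":"number"}},"required":["motion"]}

```bash
mkdir -p pics; python3 - <<'E'
from bench import readout, eyes, r
import cv2, numpy as np
print(readout.sense())
a=[]
for n in ("scene","side"):
    s=eyes.snapshot(n); cv2.imwrite(f"pics/{n}0.png",s["image"]); np.savez(f"{n}0.npz",**s)
    print(n,s["fx"],s["cx"],s["cy"],np.linalg.inv(s["world_to_cam"]).round(3).tolist())
E
```

```text
{'time': 0.0, 'joint_pos': array([-4.89157393e+00,  7.51317987e+00,  8.53312082e+01, -2.80241136e-03,
        8.72608468e+01, -4.89391378e+00]), 'qd': array([ 0.00413151,  0.03178003, -0.06489479, -0.08500561, -0.08815922,
        0.07627702]), 'joint_efforts': array([-1.90700346e-03, -5.69404185e+01, -5.00557995e+01, -2.19391650e-04,
        1.44415747e-02,  7.24149572e-05]), 'tool_pos': array([5.99441804e+02, 6.77838072e-02, 2.30246042e+02]), 'tcp_rot': array([-9.01050900e+01,  6.18894138e-03, -8.99975293e+01]), 'ft_force': array([-0.27370205,  0.07699243,  0.43634168]), 'wrist_torque': array([-0.01879809,  0.00150401, -0.01248686]), 'finger_gap': 85.51328972919623}
scene 446.5722899753342 321.19043004688706 198.10888933467237 [[0.427, 0.565, -0.705, 1393.401], [0.904, -0.259, 0.34, -435.712], [0.01, -0.783, -0.622, 861.106], [0.0, 0.0, 0.0, 1.0]]
side 431.08210075504536 318.98386388336337 199.13033437008124 [[-0.996, -0.076, 0.055, 454.603], [-0.093, 0.724, -0.683, 803.553], [0.012, -0.685, -0.728, 964.621], [0.0, 0.0, 0.0, 1.0]]
```

View pics/scene0.png

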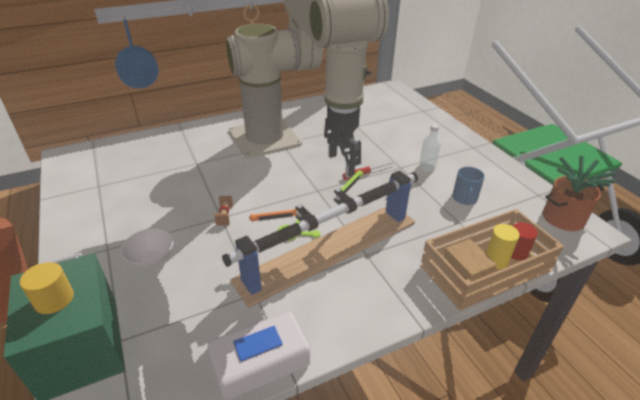

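View pics/side0.png

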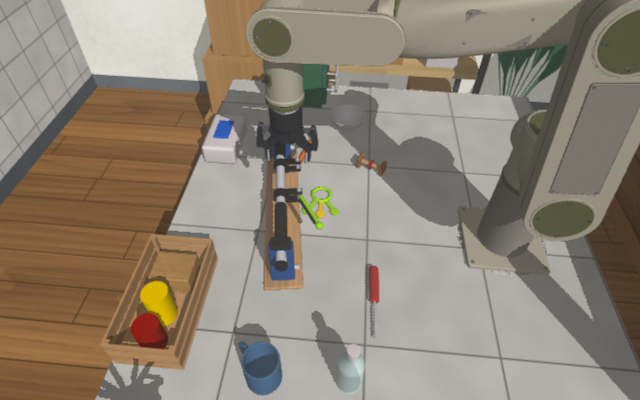

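The scene view shows the bar running from (228,260) to (416,178), with the orange lever around (273,215) and the lime one around (350,181). In the side view the lime lever is at (312,212) and the gripper hides the orange one. I'll cast rays from these and take an enlarged crop.

```bash
cat > h.py <<'E'
import numpy as np, cv2
def ray(s,u,v):
    T=np.linalg.inv(s["world_to_cam"]); d=T[:3,:3]@np.array([(u-s["cx"])/s["fx"],(v-s["cy"])/s["fy"],1]); return T[:3,3],d/np.linalg.norm(d)
def onz(s,u,v,z):
    o,d=ray(s,u,v); return o+d*(z-o[2])/d[2]
def tri(s1,p1,s2,p2):
    o1,d1=ray(s1,*p1);o2,d2=ray(s2,*p2)
    t=np.linalg.lstsq(np.c_[d1,-d2],o2-o1,rcond=None)[0]
    a,b=o1+t[0]*d1,o2+t[1]*d2; return (a+b)/2,np.linalg.norm(a-b)
def proj(s,p):
    c=s["world_to_cam"]@np.r_[p,1]; return s["fx"]*c[0]/c[2]+s["cx"],s["fy"]*c[1]/c[2]+s["cy"]
def blobs(s,lo,hi,amin=25):
    m=cv2.inRange(cv2.cvtColor(s["image"],cv2.COLOR_BGR2HSV),lo,hi)
    cs,_=cv2.findContours(m,cv2.RETR_EXTERNAL,cv2.CHAIN_APPROX_NONE)
    return [c[:,0] for c in cs if cv2.contourArea(c)>amin]
LIME=((30,120,80),(45,255,255)); ORANGE=((5,150,120),(16,255,255)); BLUE=((105,80,40),(125,255,255))
E
python3 - <<'E'
from h import *
S={n:dict(np.load(n+"0.npz")) for n in("scene","side")}
for n,s in S.items():
  for k,c in(("lime",LIME),("orange",ORANGE),("blue",BLUE)):
    for b in blobs(s,*c):
        e=[tuple(b[f(b[:,i])]) for i in(0,1) for f in(np.argmin,np.argmax)]
        print(n,k,len(b),[tuple(map(int,x)) for x in e],[onz(s,*x,130)[:2].round().tolist() for x in e])
for u,v in((228,260),(416,178)): print("bar end",onz(S["scene"],u,v,130).round())
i=S["scene"]["image"][130:310,200:440]; j=S["side"]["image"][120:300,240:400]
cv2.imwrite("pics/c1.png",cv2.hconcat([cv2.resize(i,(480,360),interpolation=2),cv2.resize(j,(320,360),interpolation=2)]))
E
```

```text
scene lime 36 [(302, 233), (318, 235), (314, 231), (314, 236)] [[666.0, -135.0], [689.0, -103.0], [672.0, -106.0], [688.0, -113.0]]
scene lime 42 [(342, 189), (362, 173), (358, 171), (342, 189)] [[552.0, 32.0], [509.0, 119.0], [495.0, 113.0], [552.0, 32.0]]
scene blue 116 [(234, 341), (281, 344), (273, 326), (241, 360)] [[885.0, -368.0], [928.0, -291.0], [884.0, -290.0], [928.0, -368.0]]
scene blue 209 [(117, 60), (156, 67), (131, 47), (130, 84)] [[-655.0, -422.0], [-510.0, -284.0], [-792.0, -349.0], [-380.0, -402.0]]
side lime 160 [(299, 196), (338, 211), (317, 187), (317, 228)] [[572.0, 15.0], [465.0, 58.0], [527.0, -24.0], [513.0, 120.0]]
side blue 155 [(239, 344), (280, 381), (241, 342), (261, 394)] [[641.0, 437.0], [547.0, 501.0], [637.0, 432.0], [579.0, 528.0]]
side blue 163 [(269, 249), (293, 278), (291, 242), (272, 279)] [[621.0, 196.0], [553.0, 271.0], [572.0, 170.0], [600.0, 279.0]]
side blue 36 [(285, 144), (290, 152), (286, 143), (285, 158)] [[641.0, -196.0], [621.0, -161.0], [639.0, -201.0], [632.0, -133.0]]
side blue 58 [(213, 136), (233, 122), (220, 120), (214, 137)] [[866.0, -210.0], [821.0, -286.0], [865.0, -292.0], [862.0, -206.0]]
bar end [ 678. -320.  130.]
bar end [593. 244. 130.]
```

View pics/c1.png

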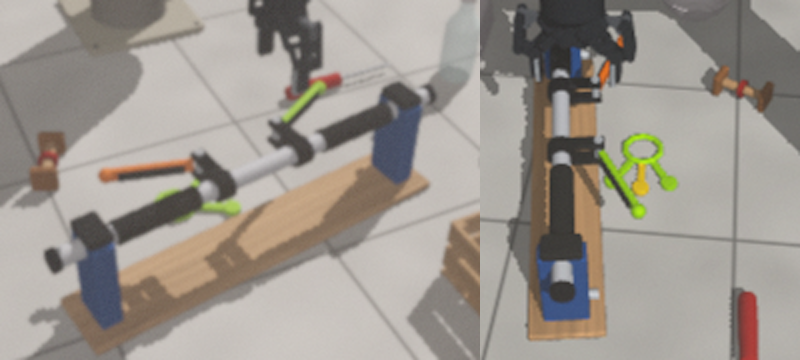

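The crop shows both levers clearly. The lime tip is at scene (361,173.5) and side (319,225.5), the orange tip is at scene (253.5,217), and the clamps are between them. The teether lies flat under and in front of the bar, out of the way at lever height.

```bash
python3 - <<'E'
from h import *
S={n:dict(np.load(n+"0.npz")) for n in("scene","side")}
a,b=S["scene"],S["side"]
print("lime tip",tri(a,(361,173.5),b,(319,225.5)),"bar end +y",tri(a,(416,178),b,(281.5,264)))
print("or tip",onz(a,253.5,217,135))
e1=onz(a,228,260,130)[:2];e2=tri(a,(416,178),b,(281.5,264))[0][:2]
y=(e2-e1)/np.linalg.norm(e2-e1);m=(e1+e2)/2;x=np.array([y[1],-y[0]])
print("mid",m,"yaw",np.degrees(np.arctan2(-y[0],y[1])),"len",np.linalg.norm(e2-e1))
for n,sg in(("lime",1),("orange",-1)):
    h=m-50*x+60*sg*y
    print(n,"hinge",h,"proj",proj(a,np.r_[h,139]),proj(b,np.r_[h,139]))
    for k,t in(("lime",(361,173.5)),):
        pass
tl=tri(a,(361,173.5),b,(319,225.5))[0][:2]; to=onz(a,253.5,217,135)[:2]
for t,sg in((tl,1),(to,-1)):
    h=m-50*x+60*sg*y; d=t-h; print("len",np.linalg.norm(d),"stand comps",d@x,d@y)
E
```

```text
lime tip (array([509.7598703 , 113.48761888, 131.34788465]), np.float64(2.3267212675396536)) bar end +y (array([588.5943219 , 241.30213709, 131.51946323]), np.float64(10.765006633225118))
or tip [ 567.796012   -223.08017076  135.        ]
mid [633.45157849 -39.47492697] yaw 9.076930917914979 len 568.6754194553828
lime hinge [574.61207874  11.88569287] proj (np.float64(339.2507539455014), np.float64(193.0553165394594)) (np.float64(298.02477876816505), np.float64(192.7930742400867))
orange hinge [ 593.54333762 -106.61159587] proj (np.float64(300.8103070360253), np.float64(209.2430149114764)) (np.float64(296.6870773428827), np.float64(162.6424734563293))
len 120.53530731502266 stand comps -48.01132088313089 110.56072257625668
len 119.28056720944645 stand comps -43.799041827314156 -110.94817550918292
```

The frame comes out consistent: bar middle ≈ (633,-39), yaw ≈ 9°, and hinge-to-tip lengths of 120.5 and 119.3 mm. For lime, I'll close the fingers and come down on the outer side with the back of the finger yawed about 15°.

Request:
{"name": "move_arm", "arguments": {"motion": "-3 1.6 0 0 0 4;-6 3.3 0 0 0 8;-9 5 0 0 0 12;-12.2 6.7 0 0 0 15;-12.2 6.7 -4 0 0 15;-12.2 6.7 -8 0 0 15;-12.2 6.7 -11.8 0 0 15;-12.2 6.7 -11.8 0 0 15;-12.2 6.7 -11.8 0 0 15;-12.2 6.7 -11.8 0 0 15", "fingers": 0, "squeeze": 20}}

```text
time: 0.93
tool_pos: [479.0, 67.0, 115.1]
tcp_rot: [-89.9, -0.0, -75.0]
ft_force: [0.8, 0.6, 1.0]
finger_gap: 0.2
```

```bash
python3 - <<'E'
from bench import readout, eyes
from h import *
o=[]
for n in("scene","side","wrist"):
    s=eyes.snapshot(n); np.savez(n+"1.npz",**s); i=s["image"]
    if n=="scene": i=i[110:310,200:440]
    if n=="side": i=i[110:310,240:440]
    o.append(cv2.resize(i,(264,264),interpolation=2) if 0 else cv2.resize(i,None,fx=300/i.shape[0],fy=300/i.shape[0],interpolation=2))
b=cv2.hconcat(o[:2]); w=cv2.copyMakeBorder(o[2],0,0,0,b.shape[1]-o[2].shape[1],0)
cv2.imwrite("pics/p2.png",cv2.vconcat([b,w]))
st=readout.sense(); print(st["time"],st["tool_pos"],st["tcp_rot"],st["ft_force"],st["finger_gap"])
E
```

```text
1.0833 [480.1775665   67.00026613 116.23486937] [-8.97470889e+01 -5.97531922e-02 -7.50097609e+01] [-0.29128274 -0.26684266 -0.28114972] 0.039703210010036204
```

View pics/p2.png

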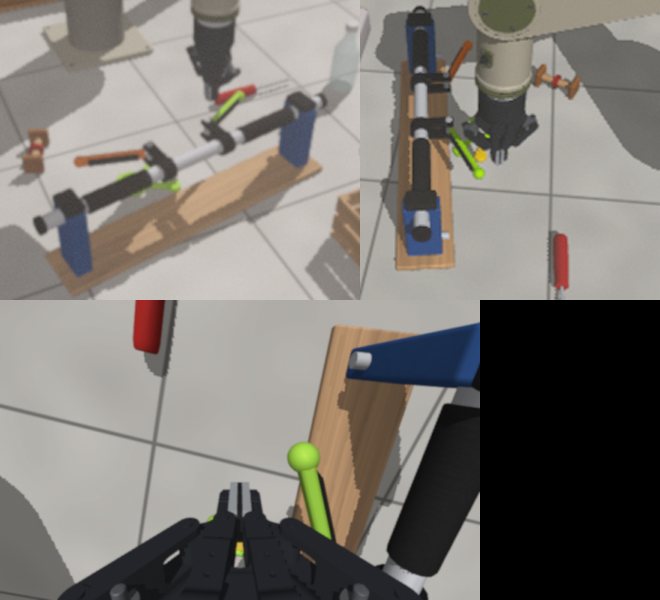

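The wrist view shows the closed fingers at (240,490) outside the lime lever, whose tip is at (303,457), with clear space between. Now I'll press in stages and watch the force.

Request:
{"name": "move_arm", "arguments": {"motion": "1 0.5 -0.2 0 0 0;2 1 -0.3 0 0 0;2.5 1.2 -0.3 0 0 0;3 1.45 -0.3 0 0 0;3.5 1.7 -0.3 0 0 0;4 1.9 -0.3 0 0 0;4 1.9 -0.3 0 0 0"}}

```text
time: 1.67
tool_pos: [518.6, 86.3, 110.6]
tcp_rot: [-90.0, 0.0, -75.0]
ft_force: [-2.5, -1.7, 2.1]
finger_gap: 0.1
```

Request:
{"name": "move_arm", "arguments": {"motion": "0.5 0.25 0 0 0 0;1 0.45 0 0 0 0;1.3 0.6 0 0 0 0;1.3 0.6 0 0 0 0"}}

```text
time: 2.0
tool_pos: [531.4, 91.8, 110.2]
tcp_rot: [-90.0, -0.0, -75.0]
ft_force: [-2.5, -2.9, 2.7]
finger_gap: 0.2
```

Request:
{"name": "move_arm", "arguments": {"motion": "0.15 0.07 0 0 0 0;0.3 0.14 0 0 0 0;0.3 0.14 0 0 0 0"}}

```text
time: 2.25
tool_pos: [533.9, 93.0, 110.0]
tcp_rot: [-90.0, -0.0, -75.0]
ft_force: [-3.8, -3.8, 1.4]
finger_gap: -0.2
```

Request:
{"name": "move_arm", "arguments": {"motion": "0.1 0.04 0 0 0 0;0.2 0.08 0 0 0 0;0.2 0.08 0 0 0 0"}}

```text
time: 2.5
tool_pos: [535.6, 93.8, 109.9]
tcp_rot: [-90.1, -0.0, -75.0]
ft_force: [-2.7, -4.3, 1.2]
finger_gap: 0.3
```

```bash
cat > look.py <<'E'
import sys
from bench import readout, eyes
from h import *
t=sys.argv[1]
for n in("scene","side","wrist"):
    s=eyes.snapshot(n); np.savez(n+t+".npz",**s)
    for k,c in(("lime",LIME),("orange",ORANGE)):
        for b in blobs(s,*c):
            e=[tuple(map(int,b[f(b[:,i])])) for i in(0,1) for f in(np.argmin,np.argmax)]
            print(n,k,len(b),e)
st=readout.sense(); print(st["time"],st["tool_pos"],st["ft_force"],st["wrist_torque"])
E
python3 look.py 2
```

```text
scene lime 37 [(301, 233), (318, 235), (314, 231), (314, 236)]
side lime 35 [(300, 218), (306, 230), (301, 217), (302, 232)]
side lime 24 [(330, 207), (338, 211), (331, 206), (332, 214)]
wrist lime 30 [(314, 328), (320, 329), (316, 322), (314, 335)]
wrist lime 207 [(343, 224), (385, 232), (359, 207), (363, 296)]
2.65 [535.5571393   93.75115082 109.93983664] [-3.70081831 -3.94788834  1.56321144] [-0.60602344  0.47205532 -0.09834285]
```

Request:
{"name": "move_arm", "arguments": {"motion": "0.1 0.03 0 0 0 0;0.15 0.05 0 0 0 0;0.15 0.05 0 0 0 0"}}

```text
time: 2.9
tool_pos: [536.7, 94.1, 109.9]
tcp_rot: [-90.1, -0.0, -75.0]
ft_force: [-5.0, -5.6, 3.2]
finger_gap: -0.1
```

Request:
{"name": "move_arm", "arguments": {"motion": "0.1 0.03 0 0 0 0;0.15 0.05 0 0 0 0;0.15 0.05 0 0 0 0"}}

```text
time: 3.15
tool_pos: [537.1, 94.1, 109.8]
tcp_rot: [-90.3, -0.0, -75.0]
ft_force: [-13.2, -8.0, 8.1]
finger_gap: 0.2
```

```bash
python3 look.py 3; python3 -c "
from h import *
for t in '023':
    try:
        s=dict(np.load('side%s.npz'%t))
        p={'0':(319,225.5),'2':(302.5,226),'3':(302,226)}[t]; print(onz(s,*p,132))
    except Exception as e: print(e)"
```

```text
scene lime 37 [(301, 233), (318, 235), (314, 231), (314, 236)]
side lime 34 [(299, 227), (305, 231), (301, 217), (301, 232)]
side lime 25 [(330, 206), (338, 211), (330, 206), (332, 214)]
wrist lime 27 [(314, 328), (319, 329), (316, 322), (314, 334)]
wrist lime 207 [(343, 223), (386, 230), (361, 207), (363, 296)]
3.3 [537.03510158  94.12715802 109.81178391] [-13.0855286   -7.42378799   6.7728945 ] [-1.13421239  1.74920056 -0.14135832]
[508.929313   112.95802349 132.        ]
[549.87360599 118.84698349 132.        ]
[551.11815169 118.97628747 132.        ]
```

Hard stop met: the force jumped from 7.5 to about 15 N, the TCP stalled at (537,94), and that is the predicted stop position. I'll ease off slightly, hold for about 1.7 s, then retract.

Request:
{"name": "move_arm", "arguments": {"motion": "-0.05 -0.02 0 0 0 0;-0.05 -0.02 0 0 0 0;-0.05 -0.02 0 0 0 0;-0.05 -0.02 0 0 0 0;-0.05 -0.02 0 0 0 0;-0.05 -0.02 0 0 0 0;-0.05 -0.02 0 0 0 0;-0.05 -0.02 0 0 0 0;-0.05 -0.02 0 0 0 0;-0.05 -0.02 0 0 0 0"}}

```text
time: 4.13
tool_pos: [536.9, 94.1, 109.8]
tcp_rot: [-90.2, -0.0, -75.0]
ft_force: [-11.9, -6.1, 6.9]
finger_gap: 0.0
```

Request:
{"name": "move_arm", "arguments": {"motion": "0 0 0 0 0 0;0 0 0 0 0 0;0 0 0 0 0 0;0 0 0 0 0 0;0 0 0 0 0 0;0 0 0 0 0 0;0 0 0 0 0 0;0 0 0 0 0 0;0 0 0 0 0 0;0 0 0 0 0 0"}}

```text
time: 4.97
tool_pos: [536.9, 94.1, 109.8]
tcp_rot: [-90.2, -0.0, -75.0]
ft_force: [-9.5, -6.1, 6.2]
finger_gap: -0.1
```

Request:
{"name": "move_arm", "arguments": {"motion": "-0.7 -0.35 0 0 0 0;-1.4 -0.7 0 0 0 0;-2.2 -1.1 0 0 0 0;-3 -1.5 0 0 0 0;-4 -2 0 0 0 0;-5.5 -2.6 0 0 0 0;-6.5 -3 0 0 0 0;-6.5 -3 0 0 0 0;-6.5 -3 0 0 0 0"}}

```text
time: 5.72
tool_pos: [473.8, 64.7, 110.8]
tcp_rot: [-89.9, -0.0, -75.0]
ft_force: [0.4, 0.6, 0.4]
finger_gap: 0.1
```

```bash
python3 look.py 4
```

```text
scene lime 36 [(302, 233), (318, 235), (314, 231), (314, 236)]
scene lime 41 [(343, 189), (361, 174), (358, 171), (343, 189)]
side lime 77 [(299, 196), (322, 226), (301, 195), (317, 228)]
side orange 47 [(301, 155), (313, 141), (310, 138), (301, 159)]
wrist lime 36 [(313, 340), (324, 343), (320, 335), (313, 344)]
wrist lime 303 [(400, 209), (459, 328), (420, 192), (456, 329)]
5.8667 [474.31417471  65.10361671 110.74345025] [ 0.62073196 -0.15231984  0.02366932] [-0.01513221  0.00355393 -0.03038881]
```

The lime lever is back at its rest pixels in both views: scene (343,189)–(361,174), side bottom (317,228). Moving across to the orange lever, staying on the robot's side, yaw 0.

Request:
{"name": "move_arm", "arguments": {"motion": "0 -3.5 0 0 0 -3;0 -7 0 0 0 -6;0 -10.5 0 0 0 -9;0 -14 0 0 0 -12;0 -17.5 0 0 0 -15;0 -21 0 0 0 -15;1 -24 0 0 0 -15;3 -25.7 0 0 0 -15;4.8 -25.7 0 0 0 -15;4.8 -25.7 0 0 0 -15"}}

```text
time: 6.7
tool_pos: [524.4, -193.7, 110.5]
tcp_rot: [-89.9, -0.0, -90.1]
ft_force: [0.1, -1.1, -0.7]
finger_gap: 0.0
```

```bash
python3 look.py 5; python3 - <<'E'
from h import *
a=dict(np.load("scene4.npz"));b=dict(np.load("side4.npz"))
print(tri(a,(253.5,217),b,(310.5,141)))
i=dict(np.load("scene5.npz"))["image"][110:310,200:440];j=dict(np.load("wrist5.npz"))["image"]
cv2.imwrite("pics/p5.png",cv2.hconcat([cv2.resize(i,(360,300),interpolation=2),cv2.resize(j,(440,275),interpolation=2) if 0 else cv2.resize(j,(440,300))]))
E
```

```text
scene lime 37 [(301, 233), (318, 235), (314, 231), (314, 236)]
scene lime 47 [(342, 189), (362, 173), (359, 171), (342, 189)]
side lime 160 [(299, 196), (338, 211), (317, 187), (317, 228)]
side orange 46 [(300, 155), (311, 144), (309, 139), (300, 161)]
wrist lime 568 [(243, 8), (391, 9), (247, 0), (319, 149)]
wrist orange 27 [(401, 336), (414, 345), (402, 335), (412, 345)]
wrist orange 424 [(400, 294), (505, 132), (473, 116), (425, 309)]
6.85 [ 521.38905956 -191.70030429  109.76888012] [ 0.44230901 -0.09557759 -0.33133115] [-0.0282084   0.00491051  0.01204833]
(array([ 564.76791076, -220.89484777,  130.06279408]), np.float64(4.056736729333685))
```

View pics/p5.png

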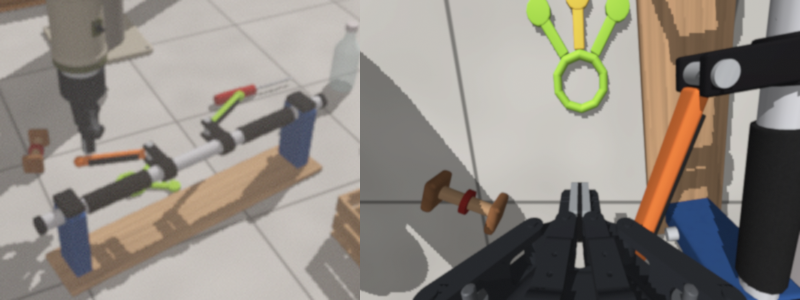

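The picture shows the fingers at wrist (580,195), on the outer side of the orange lever with a gap between them, and nothing disturbed. Pressing now, stop expected near x ≈ 586.

Request:
{"name": "move_arm", "arguments": {"motion": "1.2 -0.1 0 0 0 0;2.4 -0.15 0 0 0 0;3 -0.2 0 0 0 0;3.6 -0.2 0 0 0 0;4.2 -0.25 0 0 0 0;4.8 -0.3 0 0 0 0;5.3 -0.3 0 0 0 0;5.8 -0.35 0 0 0 0;5.8 -0.35 0 0 0 0"}}

```text
time: 7.6
tool_pos: [579.7, -195.4, 110.0]
tcp_rot: [-90.0, 0.0, -90.0]
ft_force: [-4.9, -1.3, 0.9]
finger_gap: 0.1
```

Request:
{"name": "move_arm", "arguments": {"motion": "0.15 0 0 0 0 0;0.3 0 0 0 0 0;0.3 0 0 0 0 0"}}

```text
time: 7.85
tool_pos: [582.2, -195.4, 110.1]
tcp_rot: [-90.0, 0.0, -90.0]
ft_force: [-4.4, -1.4, 0.8]
finger_gap: -0.1
```

Request:
{"name": "move_arm", "arguments": {"motion": "0.1 0 0 0 0 0;0.15 0 0 0 0 0;0.15 0 0 0 0 0"}}

```text
time: 8.1
tool_pos: [583.5, -195.3, 110.0]
tcp_rot: [-90.1, 0.0, -90.0]
ft_force: [-4.6, -0.4, -0.1]
finger_gap: 0.2
```

Request:
{"name": "move_arm", "arguments": {"motion": "0.1 0 0 0 0 0;0.15 0 0 0 0 0;0.15 0 0 0 0 0"}}

```text
time: 8.35
tool_pos: [583.9, -195.3, 109.9]
tcp_rot: [-90.2, 0.0, -90.0]
ft_force: [-11.4, -1.4, 3.8]
finger_gap: 0.2
```

Request:
{"name": "move_arm", "arguments": {"motion": "0.1 0 0 0 0 0;0.1 0 0 0 0 0;0.1 0 0 0 0 0"}}

```text
time: 8.6
tool_pos: [584.1, -195.3, 109.9]
tcp_rot: [-90.3, 0.1, -90.0]
ft_force: [-15.4, -0.6, 6.4]
finger_gap: -0.1
```

Request:
{"name": "move_arm", "arguments": {"motion": "0.1 0 0 0 0 0;0.1 0 0 0 0 0;0.1 0 0 0 0 0"}}

```text
time: 8.85
tool_pos: [584.4, -195.3, 109.8]
tcp_rot: [-90.4, 0.1, -90.0]
ft_force: [-20.9, 0.5, 8.5]
finger_gap: -0.1
```

At the stop: the TCP has stalled at 584 and the force has risen to about 21 N, more than I want. I'll ease back about 1.7 mm, hold, then release.

Request:
{"name": "move_arm", "arguments": {"motion": "-0.17 0 0 0 0 0;-0.17 0 0 0 0 0;-0.17 0 0 0 0 0;-0.17 0 0 0 0 0;-0.17 0 0 0 0 0;-0.17 0 0 0 0 0;-0.17 0 0 0 0 0;-0.17 0 0 0 0 0;-0.17 0 0 0 0 0;-0.17 0 0 0 0 0"}}

```text
time: 9.68
tool_pos: [584.0, -195.3, 109.9]
tcp_rot: [-90.2, 0.0, -90.0]
ft_force: [-12.2, 0.0, 4.3]
finger_gap: -0.1
```

Request:
{"name": "move_arm", "arguments": {"motion": "0 0 0 0 0 0;0 0 0 0 0 0;0 0 0 0 0 0;0 0 0 0 0 0;0 0 0 0 0 0;0 0 0 0 0 0;0 0 0 0 0 0;0 0 0 0 0 0;0 0 0 0 0 0;0 0 0 0 0 0"}}

```text
time: 10.52
tool_pos: [584.0, -195.3, 109.9]
tcp_rot: [-90.2, 0.0, -90.0]
ft_force: [-12.7, -0.6, 4.5]
finger_gap: -0.3
```

Request:
{"name": "move_arm", "arguments": {"motion": "-0.7 0.05 0 0 0 0;-1.4 0.1 0 0 0 0;-2.2 0.15 0 0 0 0;-3 0.2 0 0 0 0;-4 0.2 0 0 0 0;-6 0.3 0 0 0 0;-9 0.3 0 0 0 0;-11 0.3 0 0 0 0;-11 0.3 0 0 0 0;-11 0.3 0 0 0 0"}}

```text
time: 11.35
tool_pos: [475.8, -192.4, 110.9]
tcp_rot: [-89.9, -0.0, -90.0]
ft_force: [0.3, 0.6, 0.6]
finger_gap: 0.1
```

```bash
python3 look.py 6; python3 - <<'E'
from h import *
i=dict(np.load("scene6.npz"))["image"];j=dict(np.load("side6.npz"))["image"]
cv2.imwrite("pics/p6.png",cv2.hconcat([cv2.resize(x,(400,250)) for x in(i,j)]))
E
```

```text
scene lime 37 [(301, 233), (318, 235), (314, 231), (314, 236)]
scene lime 47 [(342, 189), (361, 174), (358, 171), (342, 189)]
side lime 161 [(299, 196), (338, 211), (317, 187), (317, 228)]
side orange 50 [(300, 156), (314, 141), (311, 137), (300, 161)]
wrist lime 568 [(304, 12), (452, 10), (309, 0), (372, 148)]
wrist orange 518 [(466, 318), (619, 130), (577, 115), (488, 347)]
11.5 [ 477.0455463  -192.61834009  111.02925628] [ 0.18808017  0.03304005 -0.26601274] [ 0.02982487 -0.01037444  0.00904333]
```

View pics/p6.png

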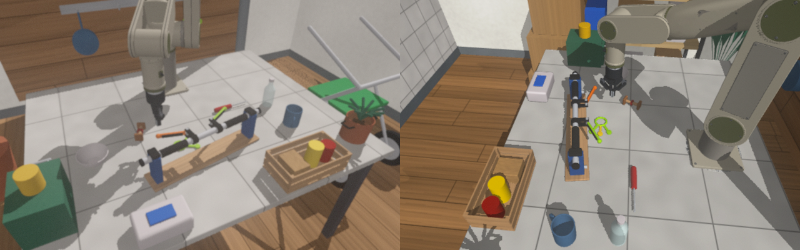

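Both levers are back at their rest pixels, the orange tip at side (314,141). The arm is clear, force is about 0, and the other objects look unmoved. Handing in.

```bash
python3 -c "
from bench import r
print(r.hand_in())"
```

```text
the job is handed in; nothing more can be done
None
```

I pressed the lime lever to its stop, then the orange one, each with the back of the closed fingers. I held each about 1.7 s and let it spring back. The job was handed in after about 11.5 s of robot time.

- **Stops:** For both levers the arm stalled within about 3 mm of where I had calculated the stop, and the force jumped above the spring load.
- **Force:** The holds were at about 13 N. It briefly peaked at about 15 N on lime. On orange it reached about 22 N, because I pushed about 2 mm further than needed before easing off. That is well above the 4.5 N spring load, though I saw no sign of a lever moving past its stop.
- **Final state:** In the last pictures both levers are back at their rest positions to within a pixel or two. The gripper is about 75 mm clear of the orange lever, with about 0 N on the wrist.
- **Other items:** By eye, everything else on the shelf looks unmoved. Only the teether was checked by pixel position.
- **Measurement mismatch:** One end of the bar disagreed by about 11 mm between the two camera views. The lever positions agreed to 2–4 mm, so I relied on those and on the force readings.

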